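Load the press die and slide the tray home

ROBOT

A 7-joint arm with a two-finger parallel gripper is mounted at the origin on the work surface. World frame = base frame: x ahead of the robot, y to its left, z up, the work surface at z = 0. Lengths are in m, angles in degrees, forces in N, time in s.
With the tool pointing down it reaches from about 0.425 to 0.875 m from the base axis. Payload 4.7 kg.
Tool frame: the origin (TCP) lies at the very end of the fingers, on their centre line; the grasp point (between the pads) lies env.grip_point_offset behind it (env.grip_point_offset is the distance from the TCP to the grasp point, in m); z points along the fingers, y is the direction in which the jaws open and shut (so a half turn about z gives the same grasp; the last joint's range is limited). The gripper opens to 87 mm and grips with 3 to 60 N. Pads are 19 mm wide; open, the fingers measure 117 mm over their backs; the gripper's body (75 mm by 190 mm) begins 51 mm behind the grasp point.
Start: joints at [67.959, 18.392, -4.016, 83.108, 1.295, 78.541, -3.26], TCP at [0.252, -0.599, 0.223] pointing down, gripper open.
Joint ranges: [-163.93, 163.93], [-17.29, 119.83], [-79.2, 71.16], [3.27, 140.29], [-89.18, 269.18], [5.43, 117.66], [-154.24, 154.24]. Speed limits (degrees/s): [147.25, 147.25, 180, 180, 180, 180, 180].

INTERFACE

Orientations are given as [roll, pitch, yaw] about the fixed x, y, z axes, in that order (R = Rz(yaw) Ry(pitch) Rx(roll)).
In Python, from cell import env gives the robot as it stands.
- The arm moves only by the tool send_rows, never from a script. Its argument "plan" is a list of rows, each a list of 7 numbers: the finger opening in mm, from 0 to 87, then the shift along the tool's x, y, z in mm, then the turn, a rotation vector about the tool's x, y, z in rad. A call has 1 to 12 rows; each row shifts and turns the commanded pose from where the row before left it, along the tool's axes as they then stand; what a row does not reach is not made up. A row lasts 1/10 s, in which the tool goes at most 50 mm and 8.59 degrees, less where a joint would pass 70% of its speed; a pose out of reach is approached as far as the arm can. A call is refused whole if a number of a shift passes 50 or a number of a turn 0.15, either way. A call with a gripper value outside its range is refused whole. The fingers move at their own pace and stop on an object; "grip_force" is the grip in N (left out, the last holds). Time passes only in rows, so rows that do not move let the fingers close. It gives the time, the measured TCP pose, the force and the opening at its end, in the units of the state.
- env.get_obs(): the state, without advancing time (a new reading comes with each control period).
- env.read_camera(name): name is "scene" or "top" or "wrist"; returns the picture (400x640x3 uint8, red, green, blue); there is no depth.
- env.get_calibration(name): a dict with "fx", "fy", "cx", "cy" (pixels), "extrinsics" (4x4, takes a point from camera to world coordinates). Camera axes: x right, y down, z forward; pixel columns grow to the right and rows downward; lengths in m; the calibration is good to about 2 mm. A picture is of the moment at which its call begins: read the wrist's pose just before it. get_calibration takes no time and is no camera call; for the wrist camera it gives the pose at the moment of the call.
- env.sign_off(): hands the job in, once; it reports no verdict.
Trained networks look in the newest picture that a camera, given by its name, has taken for a name from the list of things; names that differ only in an ending like _2 or _b are one class to them, and where a whole thing is asked for, a point or a joint stands for the part that bears it (a point fixed in the world has none). Each returns a list of dicts, best first, with "confidence" (0 to 1); they miss things now and then, are a little off and sometimes report something else, mostly with a low value. They report only what shows in the picture. A call takes as long as a camera call. They do not tell look-alikes from the thing itself.
- env.regions_of(camera, query): "region" (400x640 bool, what is visible of it) and "rect" ([left, top, right, bottom] in pixels, round what is visible of it).
The state is a dict: "time_s": time; "qpos": joint angles; "joint_velocities": joint speeds; "effort": joint torques, N m; "tool_pos": TCP position; "tool_rot": TCP orientation; "force": force on the tool from outside, world axes, zero at the start; "wrist_torque": the same for the moment, N m; "grip_width": finger opening in m.
Only numpy, scipy, OpenCV 4.12 (cv2) and the standard library are available. Lean on these libraries where they do the work, as an engineer would, in place of code of your own. Each camera call takes 0.05 s, during which the arm holds its last target. There are 200 camera calls.

TASK

Take the blank whose outline matches the cavity in the press's open die tray, lower it into the cavity without dropping it so that it sits flat on the bottom, and let go of it while the tray is still open. Then slide the tray fully home under the ram, with the blank still seated. Leave the other blanks and the other things on the bench where they are.

Things in the scene. Friction and masses are not known exactly. Their poses are not given: they have to be found in the camera images.
- square_blank: loose square plain steel plate, 48 x 48 mm, 12 mm thick, about 0.2 kg, lying flat on the bench; origin at the centre of its underside, x and y along its sides, z up; the only blank that fits the cavity
- round_blank: loose round plain steel disc, 56 mm diameter, 12 mm thick, lying flat; origin at the centre of its underside; does not fit the cavity
- hex_blank: loose hexagonal plain steel plate, 52 mm across flats (60 mm across corners), 12 mm thick, lying flat; origin at the centre of its underside; does not fit the cavity
- press: fixed grey bench press: base 320 x 250 x 20 mm; two columns 80 mm deep (x), 35 mm wide, centred 105 mm either side of the middle; bridge across them from 140 to 195 mm high, 92 mm deep, a cylinder on it up to 225 mm; ram pad 60 mm wide hangs 75 mm above the bench. Origin at the bench under the centre; z up; the die tray slides out along its -x
- cavity (a point): centre of the floor of the square cavity in the die tray, 42 mm above the bench; x and y along its sides, z up, axes as the press's. Cavity 51 x 51 mm, 5 mm deep, 2 mm chamfer at the mouth; the flat die top round it is 120 x 120 mm, 47 mm above the bench. A seated blank stands 7 mm proud. Moves with the tray
- tray_front (a point): centre of the outer face of the tray's upright aluminium front plate, 50 mm above the bench, 125 mm from the cavity's centre along the press's -x; plate 12 mm thick, 110 mm wide, from 21 to 75 mm above the bench. Pushed along the press's +x it closes the tray; it can also be pinched across its thickness from above. Axes as the press's
- tray (a joint): how far the die tray is out of the press, m: 0 = fully home (cavity under the ram), 0.23 = fully out; sliding friction of about 2.5 N, stays where it is left
- grease_jar: loose grey jar, 66 mm diameter, 70 mm high, standing; origin at the centre of its underside
- wrench: loose open spanner 180 mm long lying flat along its x axis
Mind the look-alikes: they are no part of the job. What is shaped like the square_blank but blue or brown is not meant.

How it is judged (in metres and radians):
On the way, in this order (a step that is already met when the one before it is completed fails the run):
1. the square blank sits flat on the bottom of the cavity, released, with the tray still open (at least 120 mm out) (horizontal distance between square_blank and cavity below 0.004 m and z of square_blank in the frame of cavity between -0.003 and 0.002 m and angle between square_blank's own z axis and vertical below 0.05 rad and contact force between the fingers and square_blank below 0.1 N and value of joint tray above 0.12 m), for 0.2 s.
2. the tray is fully home with the blank still seated (horizontal distance between square_blank and cavity below 0.004 m and z of square_blank in the frame of cavity between -0.003 and 0.002 m and angle between square_blank's own z axis and vertical below 0.05 rad and value of joint tray below 0.005 m), for 0.2 s.
At the end, for the whole second after the job is handed in: The square blank lies flat in the die cavity (within 4 mm of its centre, underside within 2 mm of its floor, tilted under 0.05 rad), released and at rest, and the tray is fully home (within 5 mm) (all of step 2 and contact force between the fingers and square_blank below 0.1 N and linear speed of square_blank below 0.01 m/s); the robot touches nothing.
It fails at once if the square blank is dropped (moves faster than 0.6 m/s, as after a fall of about 20 mm, with no finger touching it) (linear speed of square_blank above 0.6 m/s and contact force between the fingers and square_blank below 0.1 N).
It fails at once if the round blank is displaced by more than 20 mm (distance of round_blank from where it was at the start of the episode above 0.02 m).
It fails at once if the hex blank is displaced by more than 20 mm (distance of hex_blank from where it was at the start of the episode above 0.02 m).
It fails at once if the grease jar is displaced by more than 20 mm (distance of grease_jar from where it was at the start of the episode above 0.02 m).
It fails at once if the wrench is displaced by more than 20 mm (distance of wrench from where it was at the start of the episode above 0.02 m).
It also fails if it takes over 53 s, if anything falls off the work surface, if the arm or the gripper's body presses on something with over 40 N, if the wrist force passes 120 N, or if a joint passes its speed limit or range.

## Working session

There is one attempt and no reset: what is moved stays moved. The work goes in short steps, Python scripts to look and compute and a tool call to move; the robot and the scene stay as the last step left them, time stands still between calls to the robot, and variables do not carry over. Pictures are saved under pics/ and viewed, about 8 in all and at most 12, crops included, and the job is handed in when it is done.

Besides the shell and the picture viewer there is one more tool, called after ">>>" in YAML: its name, and indented under it one key for each argument. send_rows: Moves the arm, as the interface text tells. Its arguments: {"type":"object","properties":{"plan":{"type":"array"},"grip_force":{"type":"number"}},"required":["plan"]}

```bash
mkdir -p pics; ls; python3 - <<'E'
from cell import env
import cv2,numpy as np
o=env.get_obs();print(o,env.grip_point_offset)
for c in ["scene","top"]:
    im=env.read_camera(c);cv2.imwrite(f"pics/{c}0.png",im[:,:,::-1])
    k=env.get_calibration(c);print(c,k)
    for q in ["square_blank","press","cavity","tray_front","round_blank","hex_blank","grease_jar","wrench"]:
        print(q,[(round(r["confidence"],2),r["rect"]) for r in env.regions_of(c,q)])
E
```

```text
pics
{'time_s': 0.0, 'qpos': array([67.95941218, 18.43947933, -4.01754262, 83.17611719,  1.29407101,
       78.54001186, -3.25798691]), 'joint_velocities': array([-1.52505019e-02, -7.84944375e-03,  4.01418208e-02,  6.62374098e-02,
        7.08221653e-02, -5.74816570e-06, -2.03529427e-02]), 'effort': array([-1.03101549e-04, -4.91281343e+01, -4.04138966e-01, -3.12526488e+01,
       -6.38929149e-02,  4.35393071e-02,  1.61611210e-04]), 'tool_pos': array([ 0.25215259, -0.5984902 ,  0.22144638]), 'tool_rot': array([-1.79889593e+02,  4.22827861e-03,  2.28541046e+01]), 'force': array([-0.85597207, -0.18643204,  0.01134571]), 'wrist_torque': array([-0.07431749,  0.01887243,  0.05988218]), 'grip_width': 0.08695196212159358} 0.0187
scene {'fx': 498.2511868844746, 'fy': 498.2511868844746, 'cx': 318.8345916301256, 'cy': 202.2170235542781, 'extrinsics': array([[-0.73527501,  0.55317553, -0.39162162,  0.98805835],
       [ 0.67766852,  0.60996509, -0.41074076,  0.41117238],
       [ 0.01166378, -0.56739706, -0.82336173,  0.9868604 ],
       [ 0.        ,  0.        ,  0.        ,  1.        ]])}
sq
[... 700 characters left out ...]
 0.48802051],
       [-0.99984697,  0.01247362,  0.01226535, -0.03727704],
       [-0.01297533, -0.05852824, -0.99820143,  1.41409325],
       [ 0.        ,  0.        ,  0.        ,  1.        ]])}
square_blank [(0.84, [266.6, 279.5, 286.5, 299.4]), (0.8, [307.8, 247.2, 324.9, 269.0]), (0.79, [265.9, 244.9, 285.0, 262.1])]
press [(0.95, [341.0, 146.0, 517.0, 255.5])]
cavity [(0.69, [340.1, 185.4, 443.1, 251.3])]
tray_front [(0.58, [340.4, 185.7, 449.1, 253.9])]
round_blank [(0.52, [338.9, 187.2, 448.3, 251.8])]
hex_blank [(0.87, [269.5, 189.2, 289.3, 209.7]), (0.63, [210.2, 218.4, 226.1, 238.1])]
grease_jar [(0.71, [283.9, 122.4, 303.4, 154.5])]
wrench [(0.86, [163.6, 157.5, 227.6, 170.1])]
```

```bash
python3 - <<'E'
import cv2,numpy as np
a=cv2.imread("pics/top0.png")[110:320,150:530];b=cv2.imread("pics/scene0.png")[110:340,200:500]
a=cv2.resize(a,None,fx=2.1,fy=2.1,interpolation=3);cv2.imwrite("pics/a.png",a)
cv2.imwrite("pics/b.png",cv2.resize(b,None,fx=2.6,fy=2.6,interpolation=3))
E
```

```text
(no output)
```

View pics/a.png

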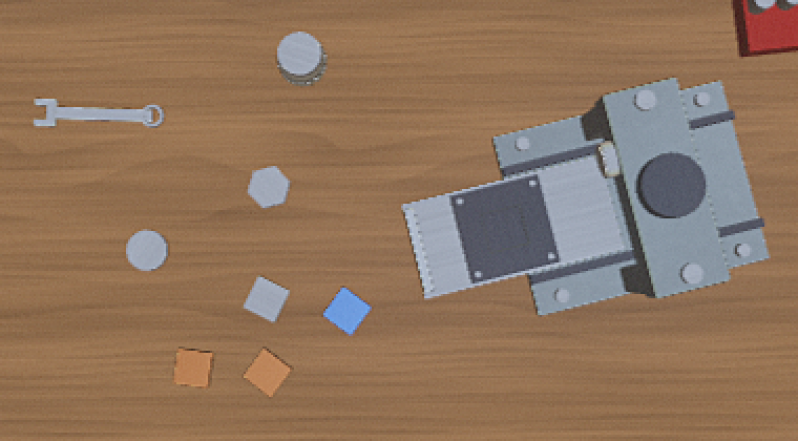

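View pics/b.png

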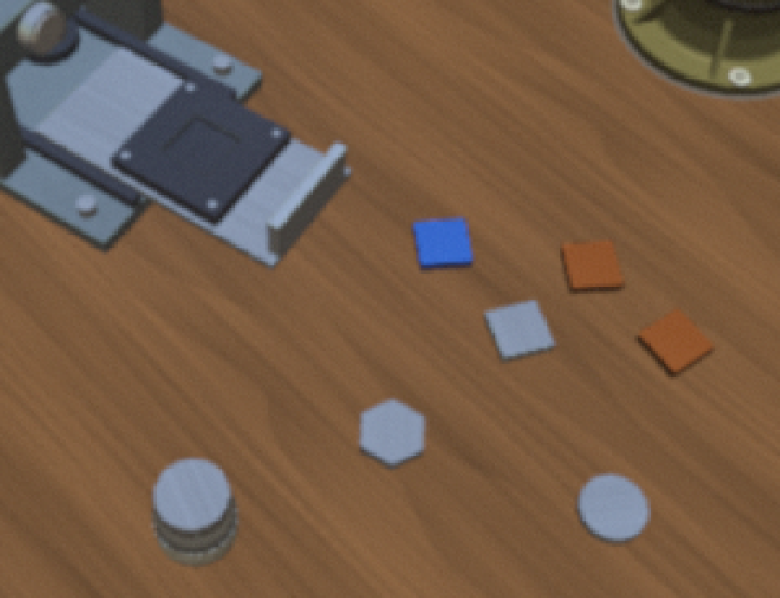

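Top view: square candidates are steel grey (277,252), blue (315,258), brown (242,285) and (277,287). The plain steel one at (277,252) is the one meant; the enlarged crops confirm its colour and square outline. The dark die plate is at about (390,219), and the tray front plate at its left end.

```bash
cat > h.py <<'E'
from cell import env
import cv2,numpy as np
def unproj(k,uv,z):
    uv=np.atleast_2d(uv).astype(float);T=k["extrinsics"]
    d=np.c_[(uv[:,0]-k["cx"])/k["fx"],(uv[:,1]-k["cy"])/k["fy"],np.ones(len(uv))]@T[:3,:3].T
    return T[:3,3]+d*((z-T[2,3])/d[:,2])[:,None]
def rectify(im,k,z,c,half,mm):   # ortho picture of plane z; x right, y up, px = mm
    n=int(2*half/mm);T=np.linalg.inv(k["extrinsics"])
    K=np.array([[k["fx"],0,k["cx"]],[0,k["fy"],k["cy"]],[0,0,1]])
    A=np.array([[mm,0,c[0]-half],[0,-mm,c[1]+half],[0,0,z],[0,0,1]])
    H=K@T[:3]@A
    return cv2.warpPerspective(im,np.linalg.inv(H),(n,n))
def rects(mask,c,half,mm,amin):
    out=[]
    for q in cv2.findContours(mask.astype(np.uint8),0,2)[0]:
        if cv2.contourArea(q)*mm*mm<amin: continue
        (u,v),(w,h),_=r=cv2.minAreaRect(q);b=cv2.boxPoints(r);e=b[1]-b[0]
        out.append((np.round([c[0]-half+u*mm,c[1]+half-v*mm],4),np.round([w*mm,h*mm],4),round(np.degrees(np.arctan2(-e[1],e[0]))%90,1)))
    return out
E
python3 - <<'E'
from h import *
for c in ["top","scene"]:
    im=env.read_camera(c);k=env.get_calibration(c)
    if c=="top":
        P=unproj(k,[[277,252],],.012)[0][:2];D=unproj(k,[[390,219]],.047)[0][:2];print(P,D)
    R=rectify(im,k,.012,P,.045,.0005);h=cv2.cvtColor(R,cv2.COLOR_RGB2HSV)
    print(c,"blank",rects((h[:,:,1]<75)&(h[:,:,2]>110),P,.045,.0005,5e-4))
    R=rectify(im,k,.047,D,.1,.0005)
    print(c,"die",rects(cv2.morphologyEx((R.max(2)<85).astype(np.uint8),cv2.MORPH_OPEN,np.ones((31,31))),D,.1,.0005,5e-3))
    # tray plate top at z=.075
    for r in env.regions_of(c,"tray_front")[:1]: print("tf",unproj(k,[[343.5,208.5],[353,251]] if c=="top" else [[331,167],[305,204]],.075))
for q,z,px in [("jar",.07,[293,136]),("hex",.012,[278,199]),("round",.012,[220,229])]: print(q,unproj(env.get_calibration("top"),[px],z))
E
```

```text
[0.45108577 0.11501299] [ 0.53999493 -0.2043562 ]
top blank [(array([0.4509, 0.1165]), array([0.0505, 0.0511]), np.float32(63.1))]
top die []
tf [[ 0.56920335 -0.07459135  0.075     ]
 [ 0.45310136 -0.09878246  0.075     ]]
scene blank [(array([0.451 , 0.1156]), array([0.0517, 0.0514]), np.float32(63.4))]
scene die [(array([ 0.5404, -0.2012]), array([0.1216, 0.1351]), np.float32(13.1))]
tf [[ 0.46552729 -0.09812211  0.075     ]
 [ 0.58031188 -0.06078863  0.075     ]]
jar [[0.77257101 0.06234127 0.07      ]]
hex [[0.60269728 0.11120797 0.012     ]]
round [[0.51861895 0.27811427 0.012     ]]
```

>>> send_rows:
  plan:
    - [87,30,-29,-3,0,0,0]
    - [87,30,-29,-3,0,0,0]
    - [87,30,-29,-3,0,0,0]
    - [87,30,-29,-3,0,0,0]
    - [87,30,-29,-3,0,0,0]
    - [87,30,-29,-3,0,0,0]
    - [87,30,-29,-3,0,0,0]
    - [87,30,-29,-3,0,0,0]
    - [87,30,-29,-3,0,0,0]
    - [87,21,-35,0,0,0,0]
    - [87,21,-35,0,0,0,0]
    - [87,21,-35,0,0,0,0]

```text
time_s: 2.3
tool_pos: [0.4173, -0.1307, 0.2498]
tool_rot: [179.9, -0.0, 22.9]
force: [0.4, -1.0, 0.1]
grip_width: 0.087
```

>>> send_rows:
  plan:
    - [87,21,-35,0,0,0,0]
    - [87,21,-35,0,0,0,0]
    - [87,21,-35,0,0,0,0]
    - [87,21,-35,0,0,0,0]
    - [87,21,-35,0,0,0,0]
    - [87,21,-35,0,0,0,0]
    - [87,0,0,0,0,0,-0.14]
    - [87,0,0,0,0,0,-0.14]
    - [87,0,0,0,0,0,-0.14]
    - [87,0,0,0,0,0,-0.14]
    - [87,0,0,0,0,0,-0.14]
    - [87,0,0,0,0,0,0]

```text
time_s: 3.5
tool_pos: [0.4516, 0.1101, 0.2496]
tool_rot: [180.0, 0.0, 63.0]
force: [0.2, -0.5, -0.2]
grip_width: 0.0867
```

```bash
cat >> h.py <<'E'
def pose():
    o=env.get_obs();print("t",o["time_s"],"pos",o["tool_pos"].round(4),"rot",o["tool_rot"].round(2),"F",o["force"].round(1),"w",round(o["grip_width"],4));return o
def todo(target,yaw):
    o=pose();d=np.array(target)-o["tool_pos"];y=np.radians(o["tool_rot"][2])
    print("tool mm",np.round([1e3*(d[0]*np.cos(y)+d[1]*np.sin(y)),1e3*(d[0]*np.sin(y)-d[1]*np.cos(y)),-1e3*d[2]],1),"rz",round(-np.radians((yaw-o["tool_rot"][2]+180)%360-180),3))
E
python3 - <<'E'
from h import *
pose();im=env.read_camera("wrist");k=env.get_calibration("wrist");print(k)
cv2.imwrite("pics/w1.png",im[:,:,::-1])
P=np.array([.451,.116])
R=rectify(im,k,.012,P,.045,.0002);h=cv2.cvtColor(R,cv2.COLOR_RGB2HSV)
print("blank",rects((h[:,:,1]<75)&(h[:,:,2]>110),P,.045,.0002,5e-4))
cv2.imwrite("pics/r1.png",R[:,:,::-1])
cv2.imwrite("pics/wr1.png",np.hstack([cv2.resize(im,(640,400)),cv2.resize(R,(160,160)).repeat(1,0) if 0 else cv2.copyMakeBorder(cv2.resize(R,(160,160)),0,240,0,0,0)])[:,:,::-1])
E
```

```text
t 3.5 pos [0.4516 0.1101 0.2496] rot [1.7998e+02 1.0000e-02 6.2990e+01] F [ 0.2 -0.5 -0.2] w 0.0867
{'fx': 308.56999691759364, 'fy': 308.56999691759364, 'cx': 321.6098244242702, 'cy': 210.13267237015063, 'extrinsics': array([[ 0.88837841, -0.43890201, -0.13471759,  0.48773102],
       [-0.45911045, -0.84851408, -0.26313771,  0.18227137],
       [ 0.0011819 ,  0.29561611, -0.95530609,  0.41057493],
       [ 0.        ,  0.        ,  0.        ,  1.        ]])}
blank [(array([0.4494, 0.1167]), array([0.0503, 0.051 ]), np.float32(63.2))]
```

View pics/wr1.png

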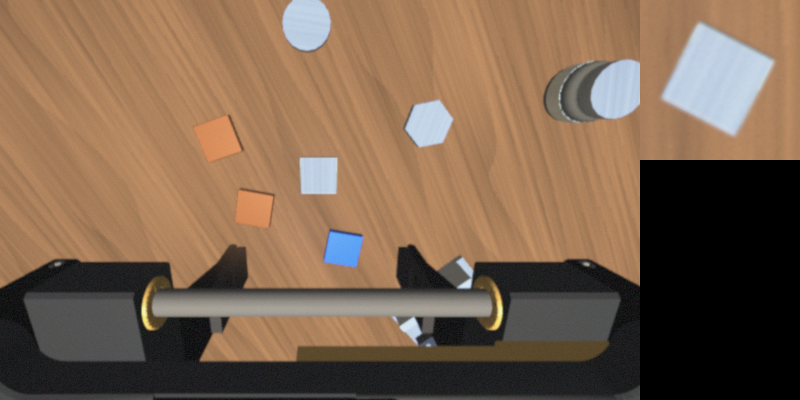

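>>> send_rows:
  plan:
    - [70,2.5,-2,30,0,0,0]
    - [70,2.5,-2,30,0,0,0]
    - [70,0,0,30,0,0,0]
    - [70,0,0,30,0,0,0]
    - [70,0,0,20,0,0,0]
    - [70,0,0,0,0,0,0]

```text
time_s: 4.15
tool_pos: [0.4481, 0.1158, 0.1071]
tool_rot: [-179.7, 0.2, 62.8]
force: [-1.0, -0.1, -0.2]
grip_width: 0.07
```

```bash
python3 - <<'E'
from h import *
pose();im=env.read_camera("wrist");k=env.get_calibration("wrist")
P=np.array([.45,.1165])
R=rectify(im,k,.012,P,.045,.0002);h=cv2.cvtColor(R,cv2.COLOR_RGB2HSV)
m=(h[:,:,1]<75)&(h[:,:,2]>110)
r=rects(m,P,.045,.0002,5e-4);print("blank",r)
todo([*r[0][0],.008],r[0][2])
cv2.imwrite("pics/wr2.png",np.hstack([im,cv2.copyMakeBorder(cv2.resize(R,(160,160)),0,240,0,0,0)])[:,:,::-1])
E
```

```text
t 4.15 pos [0.4481 0.1158 0.1071] rot [-1.7973e+02  1.5000e-01  6.2810e+01] F [-1.  -0.1 -0.2] w 0.07
blank [(array([0.4509, 0.1175]), array([0.0495, 0.0504]), np.float32(62.9))]
t 4.2 pos [0.4495 0.1162 0.1088] rot [-1.7986e+02  6.0000e-02  6.2840e+01] F [-0.7  0.3  0.4] w 0.0701
tool mm [  1.8   0.7 100.8] rz -0.001
```

View pics/wr2.png

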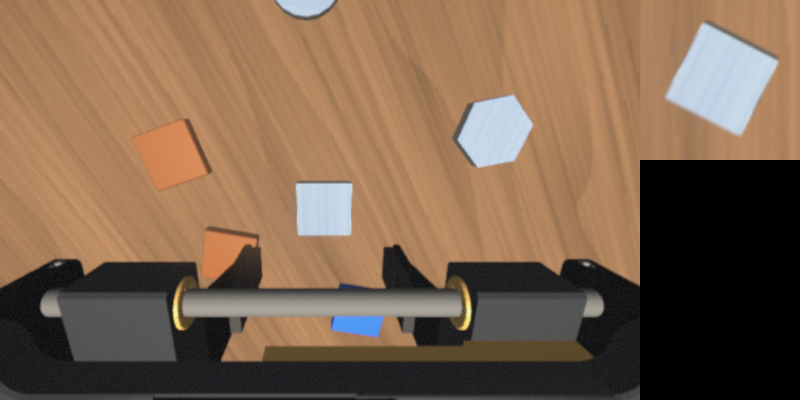

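The blank is at (324,209) in the wrist view, between the finger lines, and the brown look-alike is clear of the left finger. The arm was still settling during that reading, so I'm measuring again at rest.

```bash
python3 - <<'E'
from h import *
P=np.array([.45,.1165]);L=[]
for i in range(4):
    k=env.get_calibration("wrist");im=env.read_camera("wrist")
    R=rectify(im,k,.012,P,.045,.0002);h=cv2.cvtColor(R,cv2.COLOR_RGB2HSV)
    r=rects((h[:,:,1]<75)&(h[:,:,2]>110),P,.045,.0002,5e-4);L.append(r[0][0]);print(r)
c=np.mean(L[1:],0);todo([*c,.008],r[0][2])
E
```

```text
[(array([0.4494, 0.1175]), array([0.0492, 0.0501]), np.float32(62.9))]
[(array([0.4494, 0.1175]), array([0.0492, 0.0502]), np.float32(62.9))]
[(array([0.4494, 0.1174]), array([0.0492, 0.0503]), np.float32(62.8))]
[(array([0.4494, 0.1175]), array([0.0492, 0.0504]), np.float32(63.0))]
t 4.4 pos [0.4516 0.1165 0.111 ] rot [ 1.7986e+02 -7.0000e-02  6.2900e+01] F [-0.2 -1.3 -0.6] w 0.0698
tool mm [-1.00e-01 -2.40e+00  1.03e+02] rz -0.002
```

```bash
python3 - <<'E'
from h import *
A=[]
for i in range(8):
    k=env.get_calibration("wrist");o=env.get_obs();im=env.read_camera("wrist")
    h=cv2.cvtColor(im,cv2.COLOR_RGB2HSV);m=((h[:,:,1]<75)&(h[:,:,2]>110)).astype(np.uint8);m[:160]=0;m[250:]=0;m[:,:280]=0;m[:,370:]=0
    u=cv2.moments(m,True);A.append([*k["extrinsics"][:3,3],*o["tool_pos"],u["m10"]/u["m00"],u["m01"]/u["m00"]])
A=np.array(A);print(A.round(4));print(A.mean(0).round(4),A.std(0).round(4))
E
```

```text
[[4.871000e-01 1.887000e-01 2.720000e-01 4.516000e-01 1.165000e-01
  1.110000e-01 3.195128e+02 2.096260e+02]
 [4.870000e-01 1.887000e-01 2.719000e-01 4.515000e-01 1.164000e-01
  1.109000e-01 3.196465e+02 2.093874e+02]
 [4.869000e-01 1.886000e-01 2.717000e-01 4.513000e-01 1.164000e-01
  1.107000e-01 3.197986e+02 2.093565e+02]
 [4.868000e-01 1.886000e-01 2.715000e-01 4.511000e-01 1.163000e-01
  1.105000e-01 3.200730e+02 2.092813e+02]
 [4.866000e-01 1.886000e-01 2.712000e-01 4.509000e-01 1.163000e-01
  1.103000e-01 3.202907e+02 2.092833e+02]
 [4.865000e-01 1.885000e-01 2.710000e-01 4.508000e-01 1.162000e-01
  1.100000e-01 3.204542e+02 2.093178e+02]
 [4.865000e-01 1.885000e-01 2.709000e-01 4.507000e-01 1.163000e-01
  1.099000e-01 3.206009e+02 2.093251e+02]
 [4.864000e-01 1.885000e-01 2.707000e-01 4.505000e-01 1.163000e-01
  1.098000e-01 3.207126e+02 2.093055e+02]]
[4.867000e-01 1.886000e-01 2.714000e-01 4.510000e-01 1.163000e-01
 1.104000e-01 3.201362e+02 2.093604e+02] [3.000e-04 1.000e-04 5.000e-04 4.000e-04 1.000e-04 4.000e-04 4.212e-01
 1.058e-01]
```

>>> send_rows:
  plan:
    - [70,0.6,-1.2,10,0,0,0]
    - [70,0,0,15,0,0,0]
    - [70,0,0,15,0,0,0]
    - [70,0,0,15,0,0,0]
    - [70,0,0,15,0,0,0]
    - [70,0,0,12,0,0,0]
    - [70,0,0,9,0,0,0]
    - [70,0,0,6,0,0,0]
    - [70,0,0,3,0,0,0]
    - [70,0,0,1.5,0,0,0]
    - [70,0,0,0,0,0,0]
    - [70,0,0,0,0,0,0]

```text
time_s: 6.0
tool_pos: [0.45, 0.1174, 0.0084]
tool_rot: [180.0, -0.0, 63.0]
force: [0.0, -0.8, -0.4]
grip_width: 0.07
```

>>> send_rows:
  plan:
    - [70,0,0,0,0,0,0]
    - [70,0,0,0,0,0,0]
    - [70,0,0,0,0,0,0]
    - [70,0,0,0,0,0,0]
    - [70,0,0,0,0,0,0]

```text
time_s: 6.5
tool_pos: [0.4496, 0.1173, 0.0081]
tool_rot: [180.0, 0.0, 63.0]
force: [1.1, -0.2, -0.7]
grip_width: 0.0697
```

>>> send_rows:
  plan:
    - [40,0,0,0,0,0,0]
    - [40,0,0,0,0,0,0]
    - [40,0,0,0,0,0,0]
    - [40,0,0,0,0,0,0]
    - [40,0,0,0,0,0,0]
    - [40,0,0,0,0,0,0]
    - [40,0,0,-3,0,0,0]
    - [40,0,0,-6,0,0,0]
    - [40,0,0,-12,0,0,0]
    - [40,0,0,-9,0,0,0]
    - [40,0,0,0,0,0,0]
    - [40,0,0,0,0,0,0]
  grip_force: 35

```text
time_s: 7.7
tool_pos: [0.45, 0.1172, 0.0385]
tool_rot: [179.9, -0.0, 62.9]
force: [0.1, -0.5, -3.1]
grip_width: 0.0469
```

```bash
python3 - <<'E'
from h import *
o=pose();k=env.get_calibration("wrist");im=env.read_camera("wrist")
# blank top relative to TCP if not slipped: 4 mm above tip
P=o["tool_pos"][:2];R=rectify(im,k,o["tool_pos"][2]+.004,P,.045,.00045)
cv2.imwrite("pics/wr3.png",np.hstack([im,cv2.copyMakeBorder(cv2.resize(R,(160,160)),0,240,0,0,0)])[:,:,::-1])
E
```

```text
t 7.7 pos [0.45   0.1172 0.0385] rot [ 1.7993e+02 -1.0000e-02  6.2950e+01] F [ 0.1 -0.5 -3.1] w 0.0469
```

View pics/wr3.png

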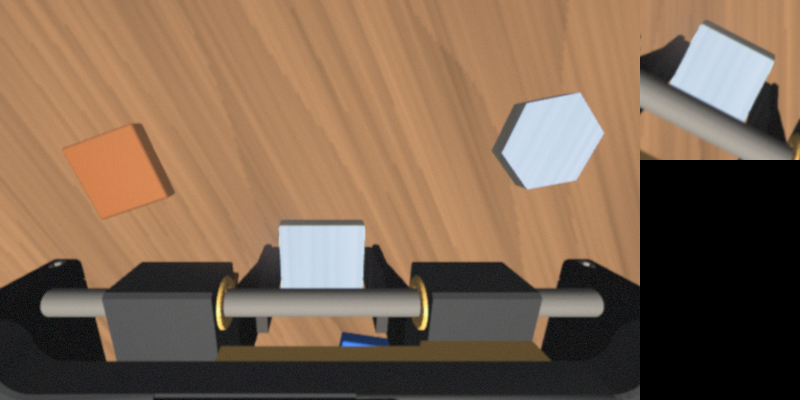

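>>> send_rows:
  plan:
    - [40,0,0,-6,0,0,0]
    - [40,0,0,-12,0,0,0]
    - [40,0,0,-18,0,0,0]
    - [40,0,0,-22,0,0,0]
    - [40,0,0,-22,0,0,0]
    - [40,0,0,-22,0,0,0]
    - [40,0,0,-18,0,0,0]
    - [40,0,0,-12,0,0,0]
    - [40,-6,5.5,-8,0,0,0]
    - [40,-12,11,-2,0,0,0]
    - [40,-18,16.5,0,0,0,0]
    - [40,-25,22.5,0,0,0,0]

```text
time_s: 8.95
tool_pos: [0.471, 0.0378, 0.18]
tool_rot: [-180.0, 0.0, 63.1]
force: [0.1, -0.3, -2.9]
grip_width: 0.0473
```

>>> send_rows:
  plan:
    - [40,-28,25.5,0,0,0,0]
    - [40,-28,25.5,0,0,0,0]
    - [40,-28,25.5,0,0,0,0]
    - [40,-28,25.5,0,0,0,0]
    - [40,-28,25.5,0,0,0,0]
    - [40,-28,25.5,0,0,0,0]
    - [40,-28,25.5,0,0,0,0]
    - [40,-20,18,0,0,0,0]
    - [40,-11,10,0,0,0,0]
    - [40,-4,4,0,0,0,-0.05]
    - [40,0,0,0,0,0,-0.1]
    - [40,0,0,0,0,0,-0.14]

```text
time_s: 10.15
tool_pos: [0.5534, -0.263, 0.1794]
tool_rot: [-179.9, -0.1, 79.9]
force: [0.3, 0.5, -2.1]
grip_width: 0.0473
```

>>> send_rows:
  plan:
    - [40,0,0,0,0,0,-0.14]
    - [40,0,0,0,0,0,-0.13]
    - [40,0,0,0,0,0,-0.1]
    - [40,0,0,0,0,0,-0.04]
    - [40,0,0,0,0,0,0]
    - [40,0,0,0,0,0,0]
    - [40,0,0,0,0,0,0]
    - [40,0,0,0,0,0,0]
    - [40,0,0,0,0,0,0]
    - [40,0,0,0,0,0,0]

```text
time_s: 11.15
tool_pos: [0.5538, -0.2636, 0.1801]
tool_rot: [-180.0, 0.0, 103.1]
force: [-1.1, 0.6, -3.2]
grip_width: 0.0475
```

```bash
python3 - <<'E'
from h import *
o=pose();k=env.get_calibration("wrist");im=env.read_camera("wrist")
P=np.array([.540,-.204]);R=rectify(im,k,.047,P,.09,.00045)
cv2.imwrite("pics/r4.png",R[:,:,::-1]);np.savez("w4.npz",im=im,**k)
cv2.imwrite("pics/wr4.png",np.vstack([cv2.resize(im,(480,300)),cv2.copyMakeBorder(cv2.resize(R,(300,300)),0,0,0,180,0)])[:,:,::-1])
c=im.copy()
E
```

```text
t 11.15 pos [ 0.5538 -0.2636  0.1801] rot [-1.8000e+02  1.0000e-02  1.0306e+02] F [-1.1  0.6 -3.2] w 0.0475
```

View pics/wr4.png

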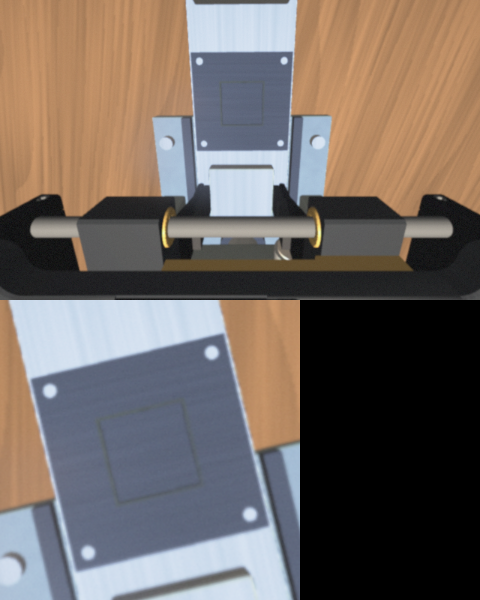

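The die is fully visible: the cavity outline is centred near (150,450) in the rectified view, and the tray is well aligned with the tool. Next I'll fit the die square and locate the held blank's front edge.

```bash
python3 - <<'E'
from h import *
d=np.load("w4.npz");im=d["im"];k={x:d[x] for x in d if x!="im"}
P=np.array([.540,-.204]);s=.00025
R=rectify(im,k,.047,P,.09,s);g=R.min(2)
h=cv2.cvtColor(R,cv2.COLOR_RGB2HSV)
m=((R.max(2)<150)&(R[:,:,2]>=R[:,:,0].astype(int)-5)).astype(np.uint8)
# clamp to near die, close holes, open thin rails
m=cv2.morphologyEx(cv2.morphologyEx(m,cv2.MORPH_CLOSE,np.ones((41,41))),cv2.MORPH_OPEN,np.ones((161,161)))
print(rects(m,P,.09,s,4e-3))
# screw centres: bright blobs inside die, square around cavity
r=rects(m,P,.09,s,4e-3)[0][0]
px=((r-P+[.09,0])*[1,0]/s)[0],((P[1]+.09-r[1])/s)
M=cv2.getRotationMatrix2D((float(px[0]),float(px[1])),-13.1+0,1);D=cv2.warpAffine(g,M,g.shape[::-1])
x0,y0=int(px[0]),int(px[1]);n=int(.065/s)
C=cv2.GaussianBlur(D[y0-n:y0+n,x0-n:x0+n],(0,0),2).astype(float)
q=int(.012/s)
for nm,pr in [("u",C[n-q:n+q].mean(0)),("v",C[:,n-q:n+q].mean(1))]:
    b=pr-cv2.GaussianBlur(pr.reshape(1,-1),(0,0),25).ravel()
    for lo,hi in [(-.032,-.020),(.020,.032)]:
        a,e=n+int(lo/s),n+int(hi/s);i=a+np.argmin(b[a:e]);print(nm,"groove at mm",(i-n)*s*1e3,b[i].round(1))
cv2.imwrite("pics/C.png",C)
E
```

```text
[(array([ 0.5494, -0.2052]), array([0.1237, 0.1411]), np.float32(4.4))]
u groove at mm -24.75 -0.1
u groove at mm 29.25 -0.2
v groove at mm -27.25 -1.5
v groove at mm 23.0 -5.0[ WARN:0@0.190] global loadsave.cpp:1063 imwrite_ Unsupported depth image for selected encoder is fallbacked to CV_8U.
```

View pics/C.png

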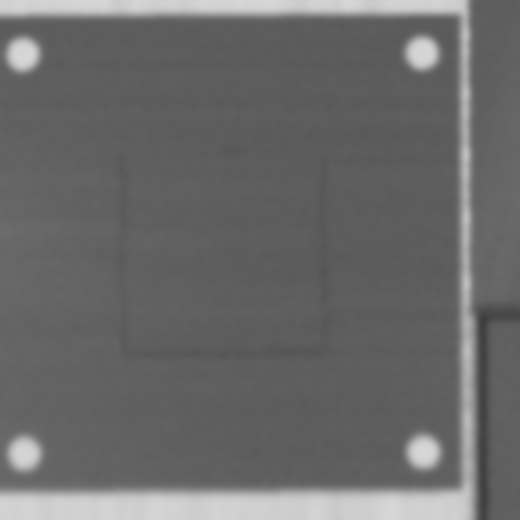

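```bash
cat > cav.py <<'E'
from h import *
def cav(im,k,P=np.array([.540,-.204]),s=.00025):
    R=rectify(im,k,.047,P,.09,s);m=(R.min(2)>130).astype(np.uint8)
    n,_,st,ce=cv2.connectedComponentsWithStats(m)
    c=np.array([ce[i] for i in range(1,n) if 2.5e-5<st[i,4]*s*s<1.2e-4 and max(st[i,2:4])<1.3*min(st[i,2:4])])
    w=np.c_[P[0]-.09+c[:,0]*s,P[1]+.09-c[:,1]*s]
    return w
E
python3 - <<'E'
from cav import *
d=np.load("w4.npz");im=d["im"];k={x:d[x] for x in d if x!="im"}
for z in [0]:
    w=cav(im,k);print(w.round(4),w.mean(0).round(4))
    if len(w)==4:
        a=w[np.argsort(w[:,1])];e=[a[1]-a[0],a[3]-a[2]];print([np.degrees(np.arctan2(x[1],x[0]))%90 for x in e],[np.hypot(*x) for x in e])
# held blank: bright region in front of gripper
print("blank rows/cols")
g=im.min(2);
for c in (290,320,350): print(c,g[210:255,c].tolist())
print(g[245,270:375].tolist())
o=pose()
E
```

```text
[[ 0.5768 -0.1454]
 [ 0.4797 -0.1683]
 [ 0.5998 -0.2424]
 [ 0.5027 -0.2655]] [ 0.5398 -0.2054]
[np.float64(13.333646700197532), np.float64(13.278969204747508)] [np.float64(0.0998080198706477), np.float64(0.09978297707500099)]
blank rows/cols
290 [202, 205, 206, 205, 204, 204, 206, 201, 189, 157, 115, 103, 103, 105, 119, 159, 190, 198, 199, 199, 197, 202, 198, 200, 202, 200, 201, 199, 199, 199, 200, 201, 199, 198, 197, 201, 199, 199, 200, 200, 202, 200, 199, 200, 198]
320 [211, 211, 209, 210, 209, 208, 212, 206, 193, 159, 112, 96, 99, 99, 124, 165, 195, 204, 204, 205, 204, 205, 205, 204, 203, 204, 205, 204, 203, 204, 204, 206, 204, 207, 204, 205, 207, 204, 206, 205, 204, 206, 205, 205, 206]
350 [198, 202, 200, 201, 201, 202, 199, 199, 187, 153, 110, 93, 95, 103, 132, 172, 203, 213, 210, 211, 212, 212, 212, 214, 214, 212, 213, 213, 213, 210, 212, 212, 213, 213, 213, 212, 212, 210, 212, 209, 211, 212, 213, 211, 214]
[101, 139, 180, 196, 197, 201, 201, 198, 199, 200, 202, 203, 205, 208, 209, 208, 204, 203, 201, 196, 201, 200, 201, 205, 205, 204, 206, 206, 203, 205, 205, 204, 205, 207, 208, 208, 209, 209, 205, 208, 207, 204, 204, 201, 203, 205, 205, 205, 204, 205, 205, 203, 203, 204, 202, 203, 200, 204, 205, 206, 207, 207, 209, 212, 208, 206, 206, 205, 206, 207, 209, 209, 211, 209, 208, 210, 209, 209, 213, 212, 212, 213, 212, 214, 212, 211, 211, 208, 209, 209, 206, 206, 208, 202, 188, 194, 199, 197, 198, 200, 203, 188, 139, 89, 63]
t 11.2 pos [ 0.5538 -0.2636  0.1801] rot [1.8000e+02 1.0000e-02 1.0306e+02] F [-0.2 -0.3 -2.5] w 0.0472
```

```bash
python3 - <<'E'
from h import *
d=np.load("w4.npz");k={x:d[x] for x in d if x!="im"}
o=pose();p=unproj(k,[[321.6,224.8],[290,224.8],[350,224.4],[271.5,245],[371.8,245]],.1842)[:,:2]-o["tool_pos"][:2];y=np.radians(103.06)
print(np.c_[p@[np.cos(y),np.sin(y)],p@[np.sin(y),-np.cos(y)]].round(4))
todo([.5398,-.2054,.10],103.3)
E
```

```text
t 11.2 pos [ 0.5538 -0.2636  0.1801] rot [1.8000e+02 1.0000e-02 1.0306e+02] F [-0.2 -0.3 -2.5] w 0.0472
[[ 0.0245 -0.0012]
 [ 0.0246 -0.0183]
 [ 0.0247  0.0141]
 [ 0.0128 -0.0288]
 [ 0.0126  0.0264]]
t 11.2 pos [ 0.5538 -0.2636  0.1801] rot [1.8000e+02 1.0000e-02 1.0306e+02] F [-0.2 -0.3 -2.5] w 0.0472
tool mm [59.9 -0.5 80.1] rz -0.004
```

>>> send_rows:
  plan:
    - [40,6,0,0,0,0,0]
    - [40,12,0.7,0,0,0,-0.004]
    - [40,15,0,0,0,0,0]
    - [40,14,0,4,0,0,0]
    - [40,9,0,10,0,0,0]
    - [40,3.3,0,16,0,0,0]
    - [40,0,0,20,0,0,0]
    - [40,0,0,20,0,0,0]
    - [40,0,0,16,0,0,0]
    - [40,0,0,10,0,0,0]
    - [40,0,0,6,0,0,0]
    - [40,0,0,3,0,0,0]

```text
time_s: 12.4
tool_pos: [0.5409, -0.2057, 0.0747]
tool_rot: [-180.0, -0.0, 103.3]
force: [-0.4, 0.1, -2.2]
grip_width: 0.047
```

>>> send_rows:
  plan:
    - [40,0,0,0,0,0,0]
    - [40,0,0,0,0,0,0]
    - [40,0,0,0,0,0,0]
    - [40,0,0,0,0,0,0]
    - [40,0,0,0,0,0,0]
    - [40,0,0,0,0,0,0]
    - [40,0,0,0,0,0,0]
    - [40,0,0,0,0,0,0]

```text
time_s: 13.2
tool_pos: [0.5409, -0.2058, 0.075]
tool_rot: [-180.0, 0.0, 103.3]
force: [-0.0, -0.4, -2.4]
grip_width: 0.0469
```

```bash
python3 - <<'E'
from cav import *
o=pose();k=env.get_calibration("wrist");im=env.read_camera("wrist");np.savez("w5.npz",im=im,**k)
w=cav(im,k);p=w-o["tool_pos"][:2];y=np.radians(o["tool_rot"][2])
print("screws in tool frame",np.c_[p@[np.cos(y),np.sin(y)],p@[np.sin(y),-np.cos(y)]].round(4))
a=cv2.resize(im[100:300,200:440],None,fx=3,fy=3,interpolation=3);cv2.imwrite("pics/w5.png",a[:,:,::-1])
E
```

```text
t 13.2 pos [ 0.5409 -0.2058  0.075 ] rot [-180.      0.    103.29] F [-0.  -0.4 -2.4] w 0.0469
screws in tool frame [[ 0.0508  0.0487]
 [ 0.0508 -0.0509]]
```

View pics/w5.png

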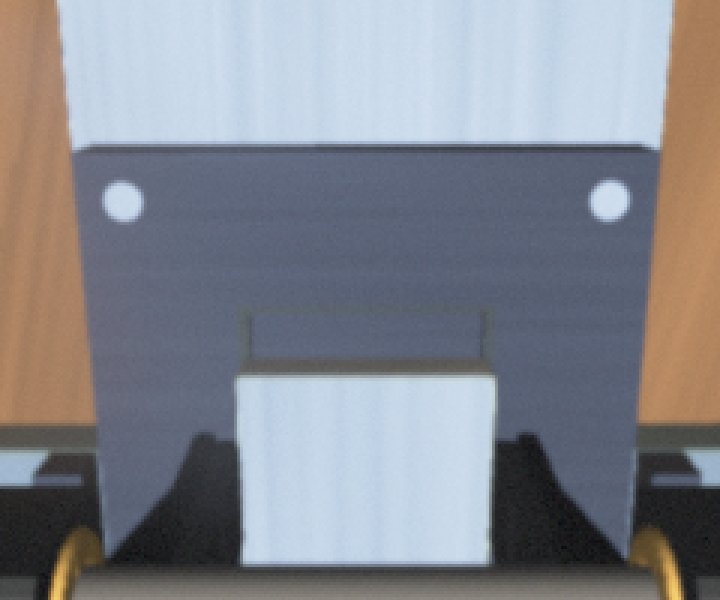

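Aligned: in this image the screws' midpoint gives the cavity centre at tool (+0.8, −1.1) mm, and the held blank reads (+0.6, −1.2). Lowering slowly.

>>> send_rows:
  plan:
    - [40,0.2,0,3,0,0,0]
    - [40,0,0,5,0,0,0]
    - [40,0,0,4,0,0,0]
    - [40,0,0,3,0,0,0]
    - [40,0,0,2,0,0,0]
    - [40,0,0,1.5,0,0,0]
    - [40,0,0,1.5,0,0,0]
    - [40,0,0,1,0,0,0]
    - [40,0,0,1,0,0,0]
    - [40,0,0,1,0,0,0]
    - [40,0,0,0,0,0,0]
    - [40,0,0,0,0,0,0]

```text
time_s: 14.45
tool_pos: [0.5409, -0.2056, 0.0521]
tool_rot: [180.0, 0.0, 103.3]
force: [-0.2, -0.7, -3.4]
grip_width: 0.0471
```

>>> send_rows:
  plan:
    - [40,0,0,0.7,0,0,0]
    - [40,0,0,0.6,0,0,0]
    - [40,0,0,0.5,0,0,0]
    - [40,0,0,0,0,0,0]
    - [40,0,0,0,0,0,0]
    - [40,0,0,0,0,0,0]
    - [40,0,0,0,0,0,0]

```text
time_s: 15.15
tool_pos: [0.5408, -0.2056, 0.0503]
tool_rot: [-180.0, 0.0, 103.3]
force: [0.8, 0.2, -2.9]
grip_width: 0.0475
```

>>> send_rows:
  plan:
    - [40,0,0,0.4,0,0,0]
    - [40,0,0,0.4,0,0,0]
    - [40,0,0,0,0,0,0]
    - [40,0,0,0,0,0,0]
    - [40,0,0,0,0,0,0]

```text
time_s: 15.65
tool_pos: [0.5409, -0.2056, 0.05]
tool_rot: [-180.0, 0.0, 103.3]
force: [-2.7, 0.9, 6.4]
grip_width: 0.0466
```

Floor contact at the expected height (TCP 0.050, force up from −3 to +6 N). Releasing, then rising and checking.

>>> send_rows:
  plan:
    - [49,0,0,0,0,0,0]
    - [52,0,0,0,0,0,0]
    - [58,0,0,0,0,0,0]
    - [62,0,0,0,0,0,0]
    - [62,0,0,0,0,0,0]
    - [62,0,0,0,0,0,0]
    - [62,0,0,-5,0,0,0]
    - [62,0,0,-12,0,0,0]
    - [62,0,0,-20,0,0,0]
    - [62,0,0,-25,0,0,0]
    - [62,0,0,-25,0,0,0]
    - [62,0,0,-10,0,0,0]

```text
time_s: 16.85
tool_pos: [0.5426, -0.2059, 0.1501]
tool_rot: [179.8, 0.2, 103.3]
force: [-0.3, -0.4, 0.1]
grip_width: 0.0617
```

```bash
python3 - <<'E'
from cav import *
for _ in range(5): env.read_camera("top")
o=pose();k=env.get_calibration("wrist");im=env.read_camera("wrist")
w=cav(im,k);print(w.round(4),w.mean(0).round(4))
R=rectify(im,k,.054,w.mean(0),.045,.0002);m=cv2.morphologyEx((R.min(2)>130).astype(np.uint8),cv2.MORPH_OPEN,np.ones((61,61)))
print(rects(m,w.mean(0),.045,.0002,1e-3))
cv2.imwrite("pics/w6.png",np.hstack([cv2.resize(im,None,fx=.8,fy=.8),cv2.copyMakeBorder(cv2.resize(R,(280,280)),0,40,0,0,0)])[:,:,::-1])
E
```

```text
t 17.1 pos [ 0.54   -0.2054  0.1453] rot [-1.7991e+02 -6.0000e-02  1.0329e+02] F [-0.  -0.7  0.5] w 0.0618
[[ 0.5766 -0.1452]
 [ 0.4796 -0.1681]] [ 0.5281 -0.1567]
[(array([ 0.5279, -0.1329]), array([0.0424, 0.0896]), np.float32(0.0))]
```

View pics/w6.png

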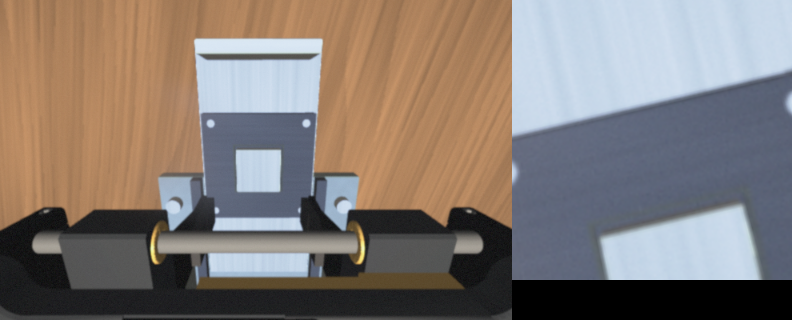

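The blank sits evenly in the cavity at (258,170), fingers clear. Now computing the remaining checks, and moving beyond the front plate.

```bash
python3 - <<'E'
from cav import *
o=pose();k=env.get_calibration("wrist");im=env.read_camera("wrist");C=np.array([.5398,-.2054])
w=cav(im,k);R=rectify(im,k,.054,C,.04,.0002);m=cv2.morphologyEx((R.min(2)>130).astype(np.uint8),cv2.MORPH_OPEN,np.ones((61,61)))
print("blank",rects(m,C,.04,.0002,1e-3),"screws",w.round(4))
pc=unproj(env.get_calibration("top"),[[470,198]],.225)[0];u=np.array([.230,-.973])
print("press",pc,"open",(pc[:2]-C)@u,"lat",(pc[:2]-C)@[.973,.23])
todo([*(C-.165*u),.145],103.3)
E
```

```text
t 17.15 pos [ 0.5399 -0.2054  0.145 ] rot [-1.7989e+02 -8.0000e-02  1.0329e+02] F [-0.5 -0.2 -0.2] w 0.0621
blank [(array([ 0.5395, -0.2055]), array([0.0484, 0.0484]), np.float32(13.1))] screws [[ 0.5767 -0.1452]
 [ 0.4796 -0.1681]]
press [ 0.58175468 -0.37707134  0.225     ] open 0.17668578807603272 lat 0.001337492106297647
t 17.2 pos [ 0.5399 -0.2053  0.145 ] rot [-1.7989e+02 -9.0000e-02  1.0330e+02] F [-0.8  0.6 -0.5] w 0.062
tool mm [164.9  -0.2   0. ] rz -0.0
```

>>> send_rows:
  plan:
    - [0,8,0,0,0,0,0]
    - [0,16,0,0,0,0,0]
    - [0,24,0,0,0,0,0]
    - [0,30,0,0,0,0,0]
    - [0,30,0,0,0,0,0]
    - [0,27,0,0,0,0,0]
    - [0,18,0,0,0,0,0]
    - [0,9,0,0,0,0,0]
    - [0,3,0,0,0,0,0]
    - [0,0,0,0,0,0,0]
    - [0,0,0,0,0,0,0]
    - [0,0,0,0,0,0,0]

```text
time_s: 18.4
tool_pos: [0.503, -0.0461, 0.1463]
tool_rot: [-180.0, -0.0, 103.2]
force: [-0.5, 0.3, 0.1]
grip_width: 0.0002
```

>>> send_rows:
  plan:
    - [0,0,0,8,0,0,0]
    - [0,0,0,16,0,0,0]
    - [0,0,0,20,0,0,0]
    - [0,0,0,20,0,0,0]
    - [0,0,0,16,0,0,0]
    - [0,0,0,10,0,0,0]
    - [0,0,0,6,0,0,0]
    - [0,-5,0,0,0,0,0]
    - [0,-8,0,0,0,0,0]
    - [0,-5,0,0,0,0,0]
    - [0,-3,0,0,0,0,0]
    - [0,-3,0,0,0,0,0]

```text
time_s: 19.6
tool_pos: [0.5088, -0.0689, 0.0509]
tool_rot: [180.0, 0.0, 103.3]
force: [0.2, 0.6, 0.2]
grip_width: 0.0006
```

>>> send_rows:
  plan:
    - [0,-3,0,0,0,0,0]
    - [0,-3,0,0,0,0,0]
    - [0,-3,0,0,0,0,0]
    - [0,-3,0,0,0,0,0]
    - [0,-4,0,0,0,0,0]
    - [0,-5,0,0,0,0,0]
    - [0,-6,0,0,0,0,0]
    - [0,-7,0,0,0,0,0]
    - [0,-8,0,0,0,0,0]
    - [0,-8,0,0,0,0,0]
    - [0,-8,0,0,0,0,0]
    - [0,-8,0,0,0,0,0]

```text
time_s: 20.8
tool_pos: [0.524, -0.1333, 0.0505]
tool_rot: [180.0, 0.0, 103.3]
force: [-0.3, 2.8, 1.0]
grip_width: 0.0005
```

>>> send_rows:
  plan:
    - [0,-8,0,0,0,0,0]
    - [0,-8,0,0,0,0,0]
    - [0,-8,0,0,0,0,0]
    - [0,-8,0,0,0,0,0]
    - [0,-8,0,0,0,0,0]
    - [0,-8,0,0,0,0,0]
    - [0,-8,0,0,0,0,0]
    - [0,-8,0,0,0,0,0]
    - [0,-7,0,0,0,0,0]
    - [0,-6,0,0,0,0,0]
    - [0,-5,0,0,0,0,0]
    - [0,-4,0,0,0,0,0]

```text
time_s: 22.0
tool_pos: [0.5432, -0.2168, 0.0503]
tool_rot: [-180.0, -0.0, 103.3]
force: [1.3, 2.3, 1.3]
grip_width: 0.0005
```

>>> send_rows:
  plan:
    - [0,-3,0,0,0,0,0]
    - [0,-3,0,0,0,0,0]
    - [0,-3,0,0,0,0,0]
    - [0,-3,0,0,0,0,0]
    - [0,-3,0,0,0,0,0]
    - [0,-3,0,0,0,0,0]

```text
time_s: 22.6
tool_pos: [0.5473, -0.234, 0.0503]
tool_rot: [-180.0, -0.0, 103.3]
force: [0.2, 2.2, 0.4]
grip_width: 0.0009
```

>>> send_rows:
  plan:
    - [0,-2,0,0,0,0,0]
    - [0,-2,0,0,0,0,0]
    - [0,-2,0,0,0,0,0]
    - [0,-2,0,0,0,0,0]
    - [0,-1,0,0,0,0,0]
    - [0,-1,0,0,0,0,0]

```text
time_s: 23.2
tool_pos: [0.5496, -0.2436, 0.0504]
tool_rot: [-180.0, -0.0, 103.3]
force: [0.2, 2.5, -1.4]
grip_width: 0.0005
```

>>> send_rows:
  plan:
    - [0,-1,0,0,0,0,0]
    - [0,-1,0,0,0,0,0]
    - [0,-1,0,0,0,0,0]
    - [0,0,0,0,0,0,0]

```text
time_s: 23.6
tool_pos: [0.5503, -0.2463, 0.0504]
tool_rot: [-180.0, -0.0, 103.3]
force: [-0.6, 2.3, -0.4]
grip_width: 0.0004
```

>>> send_rows:
  plan:
    - [0,-1,0,0,0,0,0]
    - [0,-1,0,0,0,0,0]
    - [0,-1,0,0,0,0,0]
    - [0,0,0,0,0,0,0]

```text
time_s: 24.0
tool_pos: [0.5503, -0.2463, 0.0504]
tool_rot: [-179.9, -0.2, 103.4]
force: [-4.2, 8.5, 3.7]
grip_width: 0.0009
```

>>> send_rows:
  plan:
    - [0,-1,0,0,0,0,0]
    - [0,-1,0,0,0,0,0]
    - [0,-1,0,0,0,0,0]
    - [0,0,0,0,0,0,0]

```text
time_s: 24.4
tool_pos: [0.5502, -0.2463, 0.0504]
tool_rot: [-179.8, -0.5, 103.5]
force: [-7.0, 13.6, 7.7]
grip_width: 0.0003
```

The stop is at 176.7 mm of travel, as predicted, with force rising to about 15 N. Backing off.

>>> send_rows:
  plan:
    - [0,2,0,0,0,0,0]
    - [0,4,0,0,0,0,0]
    - [0,6,0,0,0,0,0]
    - [0,12,0,0,0,0,0]
    - [0,18,0,0,0,0,0]
    - [0,20,0,-5,0,0,0]
    - [0,20,0,-15,0,0,0]
    - [0,12,0,-20,0,0,0]
    - [0,6,0,-20,0,0,0]
    - [0,0,0,-10,0,0,0]
    - [0,0,0,0,0,0,0]
    - [0,0,0,0,0,0,0]

```text
time_s: 25.6
tool_pos: [0.5285, -0.1551, 0.12]
tool_rot: [-180.0, 0.0, 103.3]
force: [-0.1, 0.2, -0.1]
grip_width: 0.0006
```

```bash
python3 - <<'E'
from h import *
pose()
im=env.read_camera("scene");t=env.read_camera("top");k=env.get_calibration("top")
a=cv2.resize(im[50:250,130:390],(520,400),interpolation=3);b=cv2.resize(t[110:310,230:370],(280,400),interpolation=3)
cv2.imwrite("pics/f.png",np.hstack([a,b])[:,:,::-1])
for q in ["square_blank","hex_blank","grease_jar","wrench"]: print(q,[(round(r["confidence"],2),r["rect"]) for r in env.regions_of("top",q)])
E
```

```text
t 25.6 pos [ 0.5285 -0.1551  0.12  ] rot [-1.7997e+02  2.0000e-02  1.0327e+02] F [-0.1  0.2 -0.1] w 0.0006
square_blank [(0.65, [265.0, 278.2, 287.9, 300.6]), (0.51, [233.3, 277.7, 250.9, 297.5]), (0.5, [304.8, 248.1, 326.2, 269.8])]
hex_blank [(0.79, [270.4, 189.5, 288.1, 210.8]), (0.65, [401.2, 170.8, 510.7, 236.0])]
grease_jar [(0.76, [282.8, 122.7, 306.5, 151.9])]
wrench [(0.66, [167.0, 159.1, 221.8, 171.5]), (0.44, [269.7, 190.1, 289.0, 210.1])]
```

View pics/f.png

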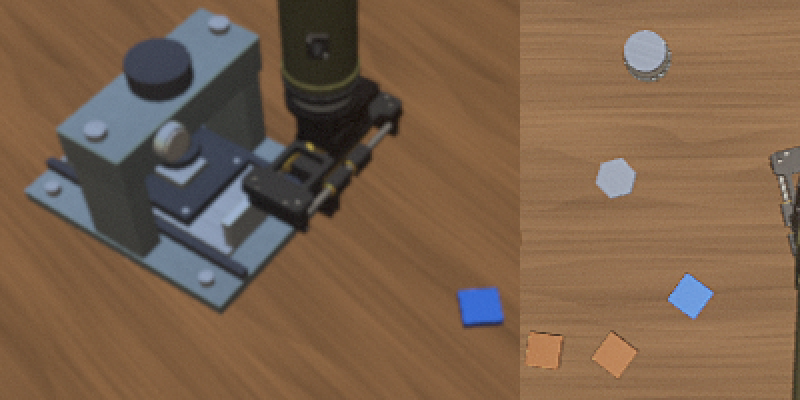

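The scene view shows the tray home, with the blank in the die under the ram at about (180,170). The gripper is clear, and the jar, hex blank and wrench haven't moved.

```bash
python3 -c "
from h import *
pose();print(env.sign_off())"
```

```text
t 25.9 pos [ 0.5284 -0.155   0.1196] rot [-1.7994e+02 -5.0000e-02  1.0327e+02] F [-0.3 -1.  -0.3] w 0.0003
the job is handed in; nothing more can be done
None
```

I put the steel square blank in the die cavity, released it with the tray still open, slid the tray home and handed the job in at 25.9 s. No verdict was reported.

- **Seating:** after release the wrist camera put the blank within 0.5 mm of the cavity centre and square to it. It touched down at the expected height, TCP z 0.050 m. The tray was about 177 mm out by my estimate.
- **Tray home:** the front plate stopped after the predicted 177 mm of travel, and the push force rose from about 2.5 N to 17 N against the stop. The final picture shows the tray in and the blank still under the ram, though I did not measure its seating again there.
- **Other things:** the hex blank, jar and wrench were detected where they started. The round blank was not re-detected in the final check, but the arm never went near it. The gripper ended clear of everything, at about 0 N.
- **Disagreements:**
  - My first outline fits of the die failed or gave bad sizes, so I used its four screws instead. They measured 99.8 mm apart in pairs, and the cavity outline was centred on them.
  - The wrist camera read about 1.2 mm off along the jaw direction. I cancelled that by comparing the blank and cavity in the same image.

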